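# Count to the third gap and push the seed box home

### The job

Starting at the red-post end of the wooden rack, count the gaps with a fingertip along the rail on top: touch the yellow length above the first, then the second, then the third gap, and do not touch the fourth. Then push the grey seed box along the plank into that third gap, fully in against the rack's back wall, keeping it flat on the plank and never lifting it. Leave everything else where it stands, and finish clear of it all.

Things in the scene. Friction and masses are not known exactly. Their poses are not given: they have to be found in the camera images.
- rack: Fixed wooden divider rack on the plank, 264 mm along its y. Five upright dividers (8 mm thick, 44 mm tall) make four gaps 56 mm wide, open above and at the front (-x, towards the robot), with no floor: things slide in on the plank. The inner two are empty, the outer two hold other boxes. Origin on the plank at its middle; x points into the gaps, y along the rail, z up.
- gap0 (a point): Point on the plank in the middle of the first gap from the rack's +y end, at rack x = 0, y = 96 mm; axes as the rack's.
- gap1 (a point): Point on the plank in the middle of the second gap from the rack's +y end, at rack x = 0, y = 32 mm; axes as the rack's.
- gap2 (a point): Point on the plank in the middle of the third gap from the rack's +y end, at rack x = 0, y = -32 mm; axes as the rack's.
- gap3 (a point): Point on the plank in the middle of the fourth gap from the rack's +y end, at rack x = 0, y = -96 mm; axes as the rack's.
- back (a point): Point on the face of the rack's back wall, on the plank, at rack x = 0.036, y = 0. The dividers' rounded front ends lie at rack x = -0.030. On the back wall runs the flat rail, 22 mm wide, centred at rack x = 0.042, its top 60 mm above the plank: yellow over each gap, flush dark wood over the dividers.
- rail0: Yellow length of the rail above the first gap from the +y end, 40 mm along the rack's y, 22 mm wide; fixed. Origin at the centre of its top face, 60 mm above the plank; axes as the rack's.
- rail1: Yellow length of the rail above the second gap from the +y end, 40 mm along the rack's y, 22 mm wide; fixed. Origin at the centre of its top face, 60 mm above the plank; axes as the rack's.
- rail2: Yellow length of the rail above the third gap from the +y end, 40 mm along the rack's y, 22 mm wide; fixed. Origin at the centre of its top face, 60 mm above the plank; axes as the rack's.
- rail3: Yellow length of the rail above the fourth gap from the +y end, 40 mm along the rack's y, 22 mm wide; fixed. Origin at the centre of its top face, 60 mm above the plank; axes as the rack's.
- red_post: Red fixed wooden end post, 32 mm across at the foot, 26 mm or less above, 70 mm tall, standing beside one end of the rack, 155 mm from the rack's centre line (rack y = +0.155 or -0.155) at rack x = 0.042. Red and white may swap ends. Origin at the centre of its underside. Count the gaps from this post.
- white_post: White fixed wooden end post, 32 mm across at the foot, 26 mm or less above, 70 mm tall, standing beside one end of the rack, 155 mm from the rack's centre line (rack y = +0.155 or -0.155) at rack x = 0.042. Red and white may swap ends. Origin at the centre of its underside.
- seed_box: All-grey closed flip-top seed box, loose, flat on the plank before the rack, 70 mm along its x, 44 along y, 38 tall, about 0.09 kg, slides easily. Origin at the centre of its underside; x, the long axis, starts within 15 degrees of the rack's x and goes in lengthwise. Fully home its origin is at rack x = 0.001 and its near end sticks out 4 mm past the dividers' front ends.
- blue_box: Blue, white-lidded plastic flip-top seed box, a bystander already in an outer gap of the rack, same size as seed_box (70 x 44 x 38 mm), loose. Origin at the centre of its underside.
- orange_box: Orange, white-lidded plastic flip-top seed box, a bystander already in an outer gap of the rack, same size as seed_box (70 x 44 x 38 mm), loose. Origin at the centre of its underside.
- spray_pump: Green plastic spray pump bottle with trigger, 82 mm across, 221 mm tall, loose bystander standing to one side. Origin at the centre of its underside.
- clay_pot: Clay pot in its saucer (one piece), 132 mm across the saucer, 104 mm tall, loose bystander. Origin at the centre of its underside.
- scoop: Galvanised steel scoop, 210 mm long, 77 mm wide, 45 mm tall, loose bystander lying on the plank. Origin on its underside at the rear of the blade, blade towards its +x.
- dibber: Wooden dibber with a T handle lying on the plank, 220 mm long, handle 100 mm wide, 26 mm tall, loose bystander. Origin on the plank under its shaft, 65 mm from the handle bar's axis, point towards its +x.
Things that resemble listed ones, but are neither listed nor needed, are in the scene too. What is meant by the red_post is not purple, and is the smaller of those in its own colour.

How it is judged:
By the outcome, as a careful person would: the job done as asked, in the order asked, and still so for the second after the job is handed in, with the robot touching nothing.
It also fails if it takes over 69 s, if anything falls off the work surface, if the arm or the gripper's body presses on something with over 40 N, if the wrist force passes 120 N, or if a joint passes its speed limit or range.

### The arm

A 6-joint arm with a two-finger parallel gripper is mounted at the origin on the work surface. World frame = base frame: x ahead of the robot, y to its left, z up, the work surface at z = 0. Lengths are in m, angles in rad, forces in N, time in s.
With the tool pointing down it reaches from about 0.25 to 0.775 m from the base axis. Payload 4 kg.
Tool frame: the origin (TCP) lies midway between the tips of the shut fingers; the grasp point (between the pads) lies 19 mm behind it; z points along the fingers, x is the direction in which the jaws open and shut, and the axes are right-handed (so a half turn about z gives the same grasp; the last joint's range is limited). The gripper opens to 94 mm and grips with 3 to 60 N. Pads are 16 mm wide; open, the fingers measure 119 mm over their backs; the gripper's body (75 mm by 177 mm) begins 78 mm behind the grasp point.
Start: joints at [-1.346, 0.087, 1.371, -0, 1.684, -0.103], TCP at [0.177, -0.521, 0.206] pointing down, gripper open.
Joint ranges: [-3.1, 3.1], [-0.76, 2.03], [0.27, 2.55], [-1.08, 4.22], [0.17, 2.65], [-2.57, 2.57]. Speed limits (rad/s): [2.79, 2.79, 3.14, 3.14, 3.14, 3.14].

### API

Orientations are given as [roll, pitch, yaw] about the fixed x, y, z axes, in that order (R = Rz(yaw) Ry(pitch) Rx(roll)).
In Python, from bench import * gives the robot as it stands.
- The arm moves only by the tool send_rows, never from a script. Its argument "rows" is one flat list of numbers, 7 for each row, row after row: the shift along the world's x, y, z in mm, then the turn, a rotation vector about the world's x, y, z in degrees, then the opening, from 0 (shut) to 1 (fully open). A call has exactly 8 rows; each row shifts and turns the commanded pose from where the row before left it; what a row does not reach is not made up. A row lasts 1/8 s, in which the tool goes at most 62.5 mm and 10.7 degrees, less where a joint would pass 70% of its speed; a pose out of reach is approached as far as the arm can. A call is refused whole if a number of a shift passes 62.5 or a number of a turn 10.7, either way. A call with a gripper value outside its range is refused whole. The fingers move at their own pace and stop on an object; the grip force is fixed at half the most. Time passes only in rows, so rows that do not move let the fingers close, or fill a call up. It gives the time, the measured TCP pose, the force and the opening at its end, in the units of the state.
- get_obs(): the state, without advancing time (a new reading comes with each control period).
- snapshot(name): name is "scene" or "top"; returns a dict with "color" (480x640x3 uint8, red, green, blue), "intrinsics" (3x3 intrinsics, pixels), "rvec" (rotation vector, rad) and "tvec" (3), from world to camera coordinates, as OpenCV has them. Camera axes: x right, y down, z forward; pixel columns grow to the right and rows downward; lengths in m; the calibration is good to about 2 mm. A picture is of the moment at which its call begins. There is no depth.
- close_job(): hands the job in, once; it reports no verdict.
The state is a dict: "time": time; "joint_positions": joint angles; "qvel": joint speeds; "joint_torque": joint torques, N m; "tool_pos": TCP position; "ee_rot": TCP orientation; "wrist_force": force on the tool from outside, world axes, zero at the start; "wrist_torque": the same for the moment, N m; "width": finger opening in m.
Only numpy, scipy, OpenCV 4.12 (cv2) and the standard library are available. Lean on these libraries where they do the work, as an engineer would, in place of code of your own. Each camera call takes 0.05 s, during which the arm holds its last target.

## Working session

There is one attempt and no reset: what is moved stays moved. The work goes in short steps, Python scripts to look and compute and a tool call to move; the robot and the scene stay as the last step left them, time stands still between calls to the robot, and variables do not carry over. Pictures are saved under pics/ and viewed, and the job is handed in when it is done.

Besides the shell and the picture viewer there is one more tool, called after "Call:" as a command line: name --argument value ..., lists and objects as JSON in quotes. send_rows: Moves the arm, as the interface text tells. Its arguments: {"type":"object","properties":{"rows":{"type":"array","items":{"type":"number"}}},"required":["rows"]}

```bash
mkdir -p pics; python3 - <<'E'
from bench import *
import cv2,numpy as np
for n in("scene","top"):
    s=snapshot(n); cv2.imwrite(f"pics/{n}0.png",s["color"][:,:,::-1]); print(n,s["intrinsics"],s["rvec"],s["tvec"])
    np.savez(f"{n}0.npz",**s)
o=get_obs();print(o)
E
```

```text
scene [[538.04448198   0.         314.89368986]
 [  0.         538.04448198 239.79933306]
 [  0.           0.           1.        ]] [ 2.01858906  0.97929148 -0.51667099] [-0.30121304 -0.17749068  1.51946609]
top [[451.52999836   0.         313.54019481]
 [  0.         451.52999836 238.23146511]
 [  0.           0.           1.        ]] [ 2.1782135  -2.16612433  0.08618006] [0.01356119 0.5330581  1.2003926 ]
{'time': 0.1, 'joint_positions': array([-1.34611591e+00,  8.78820448e-02,  1.37203181e+00,  1.50580534e-05,
        1.68358557e+00, -1.03130776e-01]), 'qvel': array([ 0.00024718, -0.00178021, -0.00432177,  0.00087614,  0.00093876,
       -0.00208196]), 'joint_torque': array([ 2.07704958e-03, -3.41250479e+01, -3.03303266e+01,  7.19331927e-02,
        3.03717703e-02, -8.99475958e-05]), 'tool_pos': array([ 0.17696511, -0.52026305,  0.20445687]), 'ee_rot': array([-3.14138147e+00,  1.89509600e-03, -1.24298326e+00]), 'wrist_force': array([ 0.9088139 ,  0.75795308, -0.43773778]), 'wrist_torque': array([0.02217868, 0.00067816, 0.03603131]), 'width': 0.09387981491497664}
```

View pics/scene0.png

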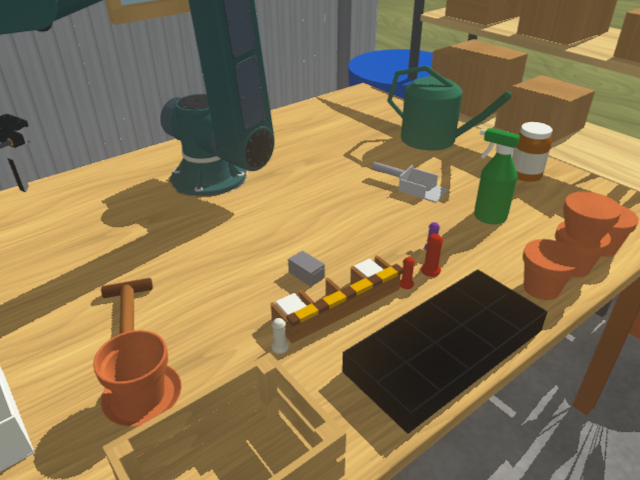

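View pics/top0.png

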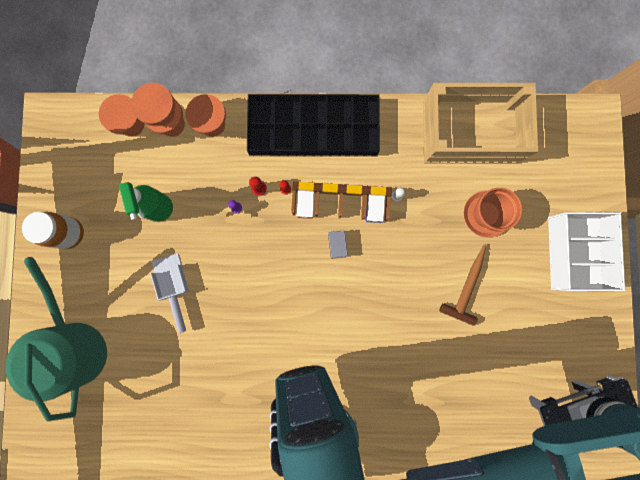

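Red-post candidates in the top view are small red (285,187), larger red (258,186) and purple (234,206). The description (not purple, the smaller of its colour, right beside the rack end) fits the one at (285,187). Next I'll enlarge it to confirm and measure.

```bash
cat > h.py <<'E'
import numpy as np,cv2
def ray(s,uv,z):
    R,_=cv2.Rodrigues(s["rvec"]);C=-R.T@s["tvec"]
    uv=np.atleast_2d(uv).astype(float)
    d=np.c_[uv,np.ones(len(uv))]@np.linalg.inv(s["intrinsics"]).T@R
    return C+d*((z-C[2])/d[:,2])[:,None]
def proj(s,P): return cv2.projectPoints(np.atleast_2d(P).astype(float),s["rvec"],s["tvec"],s["intrinsics"],None)[0][:,0]
def comps(m,amin=15):
    n,l,st,c=cv2.connectedComponentsWithStats(m.astype(np.uint8))
    return [(c[i],st[i],l==i) for i in range(1,n) if st[i][4]>=amin]
E
python3 - <<'E'
from h import *
for n in("top","scene"):
    s=dict(np.load(n+"0.npz"));im=s["color"];hsv=cv2.cvtColor(im,cv2.COLOR_RGB2HSV)
    H,S,V=[hsv[...,i].astype(int) for i in range(3)]
    print(n)
    for name,m,z in(("yellow",(H>18)&(H<30)&(S>225)&(V>120),.06),("red",((H<4)|(H>176))&(S>190)&(V>70),.05)):
        for c,st,_ in comps(m): print(name,c.round(1),st,ray(s,c,z).round(4))
    x0,y0,w,h=(220,165,200,110) if n=="top" else (250,210,220,150)
    cv2.imwrite(f"pics/{n}_crop.png",cv2.resize(im[y0:y0+h,x0:x0+w,::-1],None,fx=3.6,fy=3.6,interpolation=cv2.INTER_CUBIC))
E
```

```text
top
yellow [305.9 185.6] [299 182  15   8  98] [[0.67   0.0374 0.06  ]]
yellow [329.7 187.7] [323 184  15   9 114] [[ 0.6648 -0.0258  0.06  ]]
yellow [353.9 189.3] [347 185  15   9 115] [[ 0.6607 -0.09    0.06  ]]
yellow [378.  190.2] [371 187  15   8 104] [[ 0.6584 -0.1539  0.06  ]]
red [256.7 185.8] [249 177  17  18 187] [[0.6709 0.1695 0.05  ]]
red [284.5 186.9] [280 181  11  13 102] [[0.6683 0.0948 0.05  ]]
scene
yellow [387.5 273.5] [377 267  21  15 173] [[0.6756 0.0394 0.06  ]]
yellow [361.6 285.4] [351 278  22  16 200] [[ 0.6706 -0.025   0.06  ]]
yellow [334.9 298.2] [323 291  23  16 213] [[ 0.6667 -0.0888  0.06  ]]
yellow [306.9 311.8] [295 304  23  18 210] [[ 0.6634 -0.1523  0.06  ]]
```

View pics/top_crop.png

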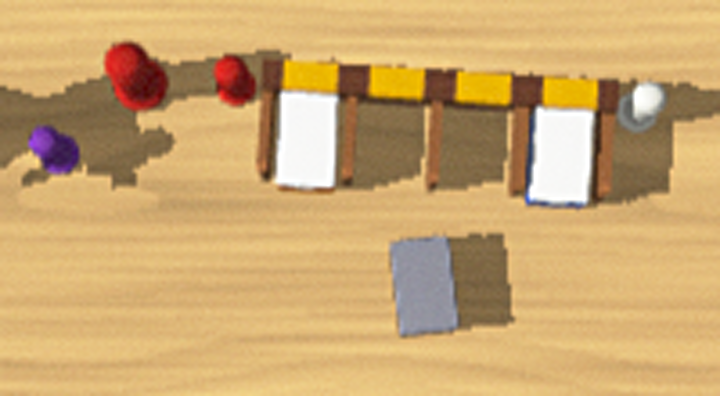

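View pics/scene_crop.png

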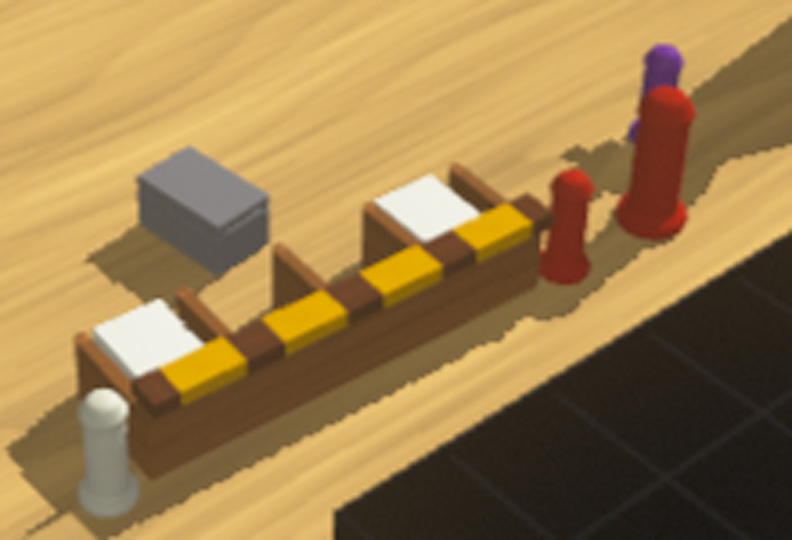

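```bash
cat > box.py <<'E'
from h import *
def box(s,n):
    im=s["color"];hsv=cv2.cvtColor(im,cv2.COLOR_RGB2HSV);H,S,V=[hsv[...,i].astype(int) for i in range(3)]
    m=(H>105)&(H<135)&(S>15)&(S<90)&(V>125) if n=="top" else (H>105)&(H<150)&(S>8)&(S<90)&(V>112)
    out=[]
    for c,st,l in comps(m,60):
        p=ray(s,c,.038)[0]
        if .4<p[0]<.75 and -.3<p[1]<.2:
            cnt=max(cv2.findContours(l.astype(np.uint8),0,cv2.CHAIN_APPROX_NONE)[0],key=len)[:,0]
            P=ray(s,cnt,.038)[:,:2]
            r=cv2.minAreaRect((P*1000).astype(np.float32))
            out.append((c.round(1),st,p.round(4),[np.round(x,1) for x in r]))
    return out
E
python3 - <<'E'
from box import *
for n in("top","scene"):
    s=dict(np.load(n+"0.npz"))
    R,_=cv2.Rodrigues(s["rvec"]);print(n,"cam",(-R.T@s["tvec"]).round(3))
    for b in box(s,n):print(b)
im=dict(np.load("top0.npz"))["color"];print(cv2.cvtColor(im,cv2.COLOR_RGB2HSV)[240:248:4,332:345:6],)
im=dict(np.load("scene0.npz"))["color"];print(cv2.cvtColor(im,cv2.COLOR_RGB2HSV)[[262,270,280],[305,297,318]])
E
```

```text
top cam [0.425 0.006 1.243]
(array([337.3, 243.9]), array([329, 231,  18,  27, 390], dtype=int32), array([ 0.5168, -0.0473,  0.038 ]), [array([517.2, -47.2]), array([67.8, 42.5]), np.float64(6.7)])
scene cam [ 1.245 -0.577  0.74 ]
[[[122  21 157]
  [125  18 157]
  [118  24 158]]

 [[114  16 159]
  [122  21 158]
  [114  22 162]]]
[[  5  11 140]
 [ 14  37  90]
 [ 16  32  88]]
```

Call:
send_rows --rows '[45, 60, 0, 0, 0, -3, 0, 45, 60, 0, 0, 0, -3, 0, 45, 60, 0, 0, 0, -3, 0, 45, 60, 0, 0, 0, -3, 0, 45, 60, 0, 0, 0, -3, 0, 45, 60, 0, 0, 0, -3, 0, 45, 60, 0, 0, 0, -3, 0, 45, 60, 0, 0, 0, -1.3, 0]'

```text
time: 1.1
tool_pos: [0.4778, -0.1189, 0.2052]
ee_rot: [3.141, -0.0, -1.633]
wrist_force: [0.1, -1.0, -0.1]
width: 0.0173
```

Call:
send_rows --rows '[48, 39, 0, 0, 0, 0, 0, 48, 39, 0, 0, 0, 0, 0, 48, 39, 0, 0, 0, 0, 0, 49, 40, 0, 0, 0, 0, 0, 0, 0, -40, 0, 0, 0, 0, 0, 0, 0, -40, 0, 0, 0, 0, 0, 0, 0, -40, 0, 0, 0, 0, 0, 0, 0, 0, 0, 0, 0, 0]'

```text
invalid input
```

```bash
python3 - <<'E'
from bench import *
from h import *
for n in("top","scene"):
    s=snapshot(n);im=s["color"]
    x0,y0,w,h=(220,165,200,110) if n=="top" else (250,180,220,165)
    cv2.imwrite(f"pics/{n}_1.png",cv2.resize(im[y0:y0+h,x0:x0+w,::-1],None,fx=3.6,fy=3.6,interpolation=cv2.INTER_CUBIC))
    print(proj(s,get_obs()["tool_pos"]))
o=get_obs();print(o["tool_pos"],o["width"],o["wrist_force"])
E
```

```text
[[368.67090688 253.98669593]]
[[262.59567389 196.49695748]]
[ 0.47912582 -0.11557946  0.20462255] 0.009313729277143476 [ 0.26990501 -0.31267833 -0.81031555]
```

View pics/scene_1.png

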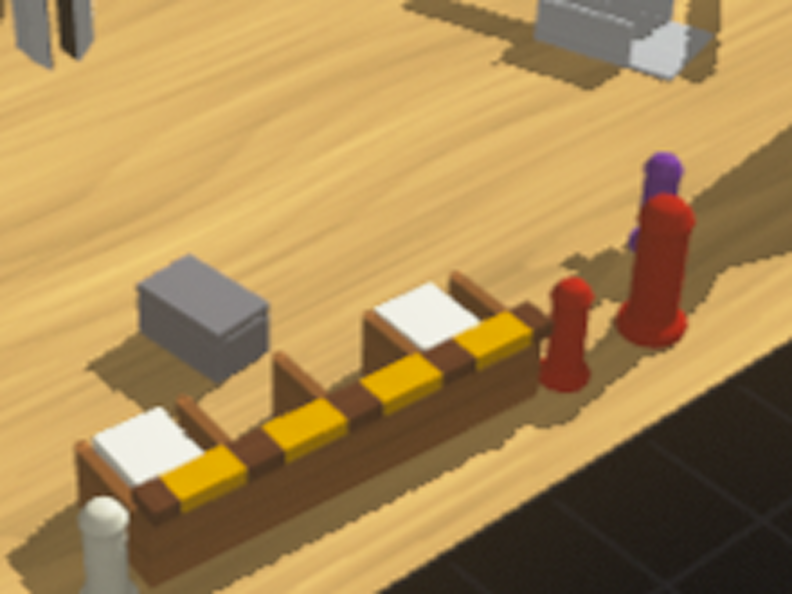

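The picture shows that the arm has not moved to the rack yet, because the last call was refused. The small red post (~(408,271) in the scene view) stands at the rack's +y end, and everything else is untouched.

Call:
send_rows --rows '[38.5, 31, 0, 0, 0, 0, 0, 38.5, 31, 0, 0, 0, 0, 0, 38.5, 31, 0, 0, 0, 0, 0, 38.5, 31, 0, 0, 0, 0, 0, 38.5, 30, 0, 0, 0, 0, 0, 0, 0, -40, 0, 0, 0, 0, 0, 0, -40, 0, 0, 0, 0, 0, 0, 0, 0, 0, 0, 0]'

```text
time: 2.2
tool_pos: [0.6664, 0.0325, 0.1199]
ee_rot: [3.131, -0.001, -1.633]
wrist_force: [-0.4, -1.2, 0.1]
width: 0.0006
```

Call:
send_rows --rows '[0, 0, -15, 0, 0, 0, 0, 0, 0, -15, 0, 0, 0, 0, 0, 0, 0, 0, 0, 0, 0, 0, 0, 0, 0, 0, 0, 0, 0, 0, 0, 0, 0, 0, 0, 0, 0, 0, 0, 0, 0, 0, 0, 0, 0, 0, 0, 0, 0, 0, 0, 0, 0, 0, 0, 0]'

```text
time: 3.2
tool_pos: [0.6696, 0.0333, 0.0956]
ee_rot: [-3.141, -0.0, -1.632]
wrist_force: [0.1, -0.4, -0.1]
width: 0.0006
```

```bash
python3 - <<'E'
from bench import *
from h import *
for n in("top","scene"):
    s=snapshot(n);im=s["color"]
    x0,y0,w,h=(220,165,200,110) if n=="top" else (250,180,220,165)
    cv2.imwrite(f"pics/{n}_2.png",cv2.resize(im[y0:y0+h,x0:x0+w,::-1],None,fx=3.6,fy=3.6,interpolation=cv2.INTER_CUBIC))
o=get_obs();print(o["tool_pos"],o["ee_rot"],o["width"],o["wrist_force"])
E
```

```text
[0.6695636  0.03325755 0.09551078] [ 3.14157035e+00 -1.15987656e-04 -1.63222034e+00] 0.000448535401581241 [-0.78355507  1.04527352 -0.28626292]
```

View pics/scene_2.png

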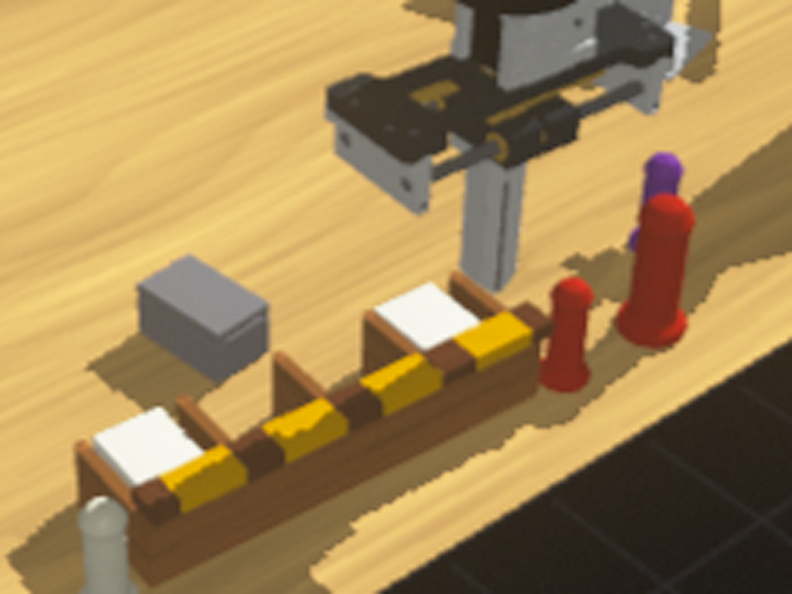

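Call:
send_rows --rows '[2, 4, -15, 0, 0, 0, 0, 0, 0, -13, 0, 0, 0, 0, 0, 0, 0, 0, 0, 0, 0, 0, 0, -2, 0, 0, 0, 0, 0, 0, -2, 0, 0, 0, 0, 0, 0, -2, 0, 0, 0, 0, 0, 0, 0, 0, 0, 0, 0, 0, 0, 0, 0, 0, 0, 0]'

```text
time: 4.3
tool_pos: [0.6717, 0.0372, 0.0617]
ee_rot: [-3.141, -0.0, -1.632]
wrist_force: [-0.6, -0.2, -0.6]
width: 0.0004
```

Call:
send_rows --rows '[0, 0, -1, 0, 0, 0, 0, 0, 0, 0, 0, 0, 0, 0, 0, 0, -1, 0, 0, 0, 0, 0, 0, 0, 0, 0, 0, 0, 0, 0, -0.5, 0, 0, 0, 0, 0, 0, 0, 0, 0, 0, 0, 0, 0, 0, 0, 0, 0, 0, 0, 0, 0, 0, 0, 0, 0]'

```text
time: 5.3
tool_pos: [0.6716, 0.0373, 0.0603]
ee_rot: [-3.141, -0.0, -1.632]
wrist_force: [-2.2, 0.1, 6.3]
width: 0.0004
```

Call:
send_rows --rows '[0, 0, 30, 0, 0, 0, 0, 0, 0, 0, 0, 0, 0, 0, -2, -32, 0, 0, 0, 0, 0, -2, -32, 0, 0, 0, 0, 0, 0, 0, 0, 0, 0, 0, 0, 0, 0, -14, 0, 0, 0, 0, 0, 0, -11, 0, 0, 0, 0, 0, 0, 0, 0, 0, 0, 0]'

```text
time: 6.3
tool_pos: [0.6666, -0.0256, 0.0619]
ee_rot: [3.138, 0.0, -1.631]
wrist_force: [-0.3, 0.5, 0.5]
width: 0.0003
```

Call:
send_rows --rows '[0, 0, -2, 0, 0, 0, 0, 0, 0, 0, 0, 0, 0, 0, 0, 0, -1.5, 0, 0, 0, 0, 0, 0, 0, 0, 0, 0, 0, 0, 0, -1, 0, 0, 0, 0, 0, 0, 0, 0, 0, 0, 0, 0, 0, -0.5, 0, 0, 0, 0, 0, 0, 0, 0, 0, 0, 0]'

```text
time: 7.3
tool_pos: [0.6677, -0.0268, 0.0603]
ee_rot: [-3.141, -0.0, -1.632]
wrist_force: [-2.7, 0.2, 5.2]
width: 0.0004
```

Call:
send_rows --rows '[0, 0, 30, 0, 0, 0, 0, 0, 0, 0, 0, 0, 0, 0, -2, -32, 0, 0, 0, 0, 0, -2, -32, 0, 0, 0, 0, 0, 0, 0, 0, 0, 0, 0, 0, 0, 0, -14, 0, 0, 0, 0, 0, 0, -11, 0, 0, 0, 0, 0, 0, 0, 0, 0, 0, 0]'

```text
time: 8.3
tool_pos: [0.6627, -0.0894, 0.0619]
ee_rot: [3.138, 0.001, -1.631]
wrist_force: [0.1, 0.4, -0.5]
width: 0.0006
```

Call:
send_rows --rows '[0, 0, -2, 0, 0, 0, 0, 0, 0, 0, 0, 0, 0, 0, 0, 0, -1.5, 0, 0, 0, 0, 0, 0, 0, 0, 0, 0, 0, 0, 0, -1, 0, 0, 0, 0, 0, 0, 0, 0, 0, 0, 0, 0, 0, -0.5, 0, 0, 0, 0, 0, 0, 0, 0, 0, 0, 0]'

```text
time: 9.3
tool_pos: [0.6637, -0.0908, 0.0603]
ee_rot: [-3.141, -0.0, -1.632]
wrist_force: [-2.6, 0.4, 5.3]
width: 0.0008
```

```bash
python3 - <<'E'
from bench import *
from h import *
for n in("top","scene"):
    s=snapshot(n);im=s["color"]
    x0,y0,w,h=(220,165,200,110) if n=="top" else (250,180,220,165)
    cv2.imwrite(f"pics/{n}_3.png",cv2.resize(im[y0:y0+h,x0:x0+w,::-1],None,fx=3.6,fy=3.6,interpolation=cv2.INTER_CUBIC))
o=get_obs();print(o["tool_pos"],o["ee_rot"],o["width"],o["wrist_force"])
E
```

```text
[ 0.6637028  -0.09081316  0.06032097] [-3.14076515e+00 -3.31681944e-04 -1.63224082e+00] 0.0007600289188511679 [-2.11897716 -0.43042536  4.97818703]
```

View pics/scene_3.png

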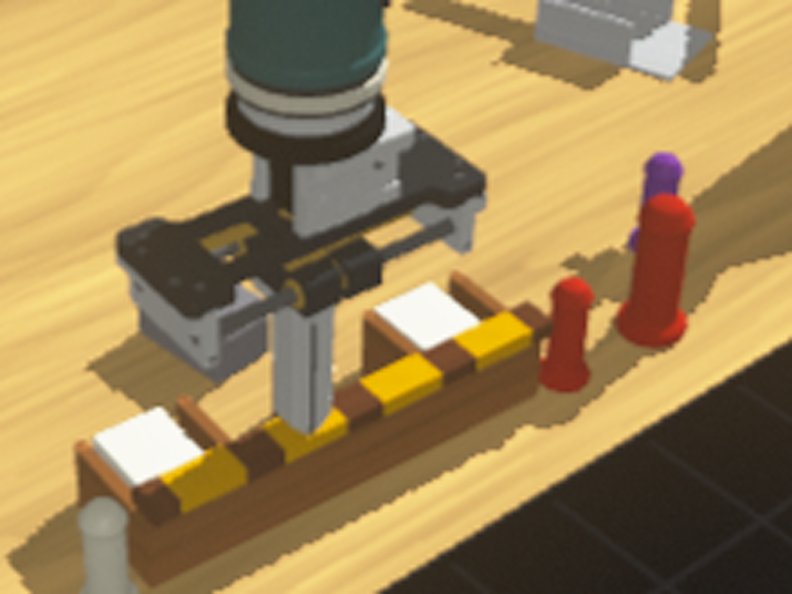

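Call:
send_rows --rows '[0, 0, 30, 0, 0, 0, 0, 0, 0, 30, 0, 0, 5, 0, -24, 16, 0, 0, 0, 10, 0.27, -24, 16, 0, 0, 0, 10, 0.27, -24, 16, 0, 0, 0, 10, 0.27, -24, 16, 0, 0, 0, 10, 0.27, -24, 16, 0, 0, 0, 10, 0.27, -24, 16, 0, 0, 0, 10, 0.27]'

```text
time: 10.4
tool_pos: [0.5187, 0.0058, 0.1185]
ee_rot: [-3.142, -0.0, -0.492]
wrist_force: [0.5, -0.8, 0.2]
width: 0.0252
```

Call:
send_rows --rows '[0, 0, 0, 0, 0, 10, 0.27, 0, 0, 0, 0, 0, 10, 0.27, 0, 0, 0, 0, 0, 5, 0.27, 0, 0, 0, 0, 0, 0, 0.27, 0, 0, 0, 0, 0, 0, 0.27, 0, 0, 0, 0, 0, 0, 0.27, 0, 0, 0, 0, 0, 0, 0.27, 0, 0, 0, 0, 0, 0, 0.27]'

```text
time: 11.4
tool_pos: [0.5196, 0.0053, 0.119]
ee_rot: [-3.142, -0.0, -0.062]
wrist_force: [-0.4, -0.1, -0.3]
width: 0.0254
```

Call:
send_rows --rows '[0, 0, -25, 0, 0, 0, 0.27, 0, 0, -25, 0, 0, 0, 0.27, 0, 0, -25, 0, 0, 0, 0.27, 0, 0, -15, 0, 0, 0, 0.27, 0, 0, -10, 0, 0, 0, 0.27, 0, 0, -4, 0, 0, 0, 0.27, 0, 0, 0, 0, 0, 0, 0.27, 0, 0, 0, 0, 0, 0, 0.27]'

```text
time: 12.4
tool_pos: [0.5202, 0.0052, 0.0159]
ee_rot: [3.142, -0.002, -0.061]
wrist_force: [0.6, -0.8, 0.9]
width: 0.0254
```

```bash
python3 - <<'E'
from bench import *
from h import *
for n in("top","scene"):
    s=snapshot(n);im=s["color"]
    x0,y0,w,h=(220,165,200,110) if n=="top" else (230,180,220,165)
    cv2.imwrite(f"pics/{n}_4.png",cv2.resize(im[y0:y0+h,x0:x0+w,::-1],None,fx=3.6,fy=3.6,interpolation=cv2.INTER_CUBIC))
o=get_obs();print(o["tool_pos"],o["ee_rot"],o["width"],o["wrist_force"])
E
```

```text
[0.52011035 0.00523088 0.01572672] [ 3.14153931e+00 -1.50303993e-03 -6.14151546e-02] 0.025451053725993943 [0.05956535 0.83446529 0.10329616]
```

View pics/scene_4.png

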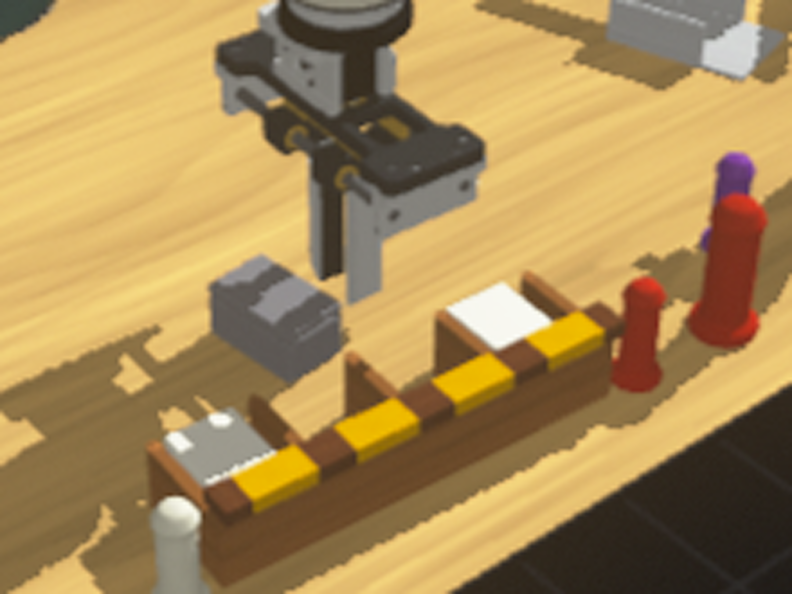

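View pics/top_4.png

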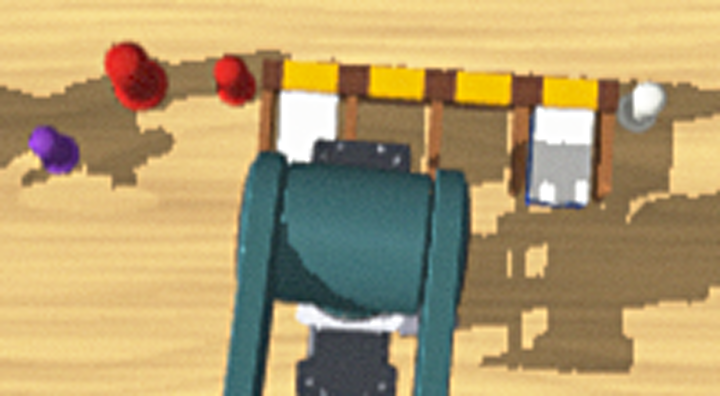

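Call:
send_rows --rows '[-0.6, -10, 0, 0, 0, 0, 0.27, -0.4, -7, 0, 0, 0, 0, 0.27, -0.4, -6, 0, 0, 0, 0, 0.27, -0.4, -6, 0, 0, 0, 0, 0.27, -0.4, -6, 0, 0, 0, 0, 0.27, -0.4, -6, 0, 0, 0, 0, 0.27, -0.4, -6, 0, 0, 0, 0, 0.27, -0.3, -4, 0, 0, 0, 0, 0.27]'

```text
time: 13.5
tool_pos: [0.5162, -0.0461, 0.015]
ee_rot: [-3.141, -0.0, -0.062]
wrist_force: [0.8, 1.8, 1.1]
width: 0.0257
```

Call:
send_rows --rows '[-0.1, -2, 0, 0, 0, 0, 0.27, -0.1, -1, 0, 0, 0, 0, 0.27, 0, 0, 0, 0, 0, 0, 0.27, 0, 0, 0, 0, 0, 0, 0.27, 0, 0, 0, 0, 0, 0, 0.27, 0, 0, 0, 0, 0, 0, 0.27, 0, 0, 0, 0, 0, 0, 0.27, 0, 0, 0, 0, 0, 0, 0.27]'

```text
time: 14.5
tool_pos: [0.5161, -0.0487, 0.015]
ee_rot: [3.142, -0.0, -0.061]
wrist_force: [1.0, 0.4, -1.1]
width: 0.0254
```

```bash
python3 - <<'E'
from bench import *
from h import *
for n in("scene",):
    s=snapshot(n);im=s["color"]
    x0,y0,w,h=(220,165,200,110) if n=="top" else (230,180,220,165)
    cv2.imwrite(f"pics/{n}_5.png",cv2.resize(im[y0:y0+h,x0:x0+w,::-1],None,fx=3.6,fy=3.6,interpolation=cv2.INTER_CUBIC))
o=get_obs();print(o["tool_pos"],o["ee_rot"],o["width"],o["wrist_force"])
E
```

```text
[ 0.51607803 -0.04876204  0.01499973] [ 3.14153940e+00 -9.40362335e-05 -6.13943246e-02] 0.025462467001874788 [ 0.06368657 -0.20648171  0.37125256]
```

View pics/scene_5.png

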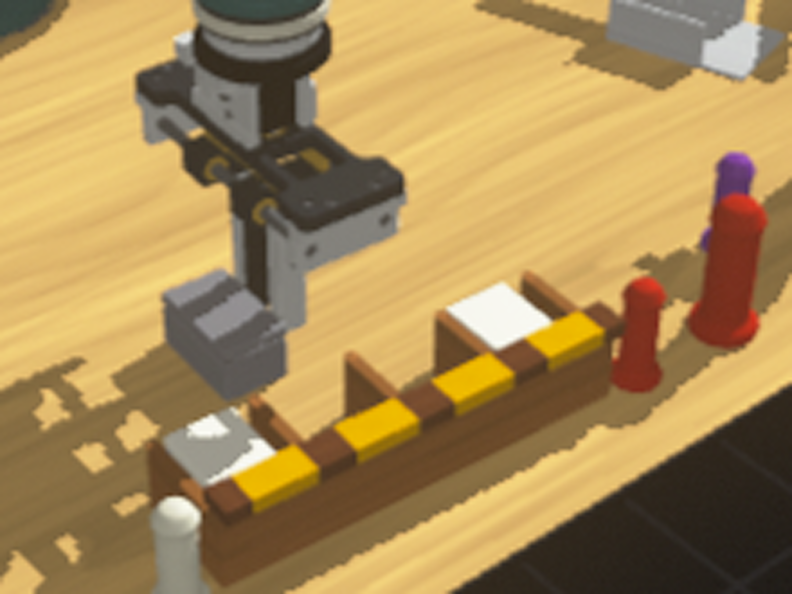

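Call:
send_rows --rows '[0.6, 10, 0, 0, 0, 0, 0.27, 0.9, 15, 0, 0, 0, 0, 0.27, 0, 0, 40, 0, 0, 0, 0.27, 0, 0, 40, 0, 0, 0, 0.27, -30, 0, 30, 0, 0, -10, 0.16, -30, -16, 0, 0, 0, -10, 0.16, -30, -16, 0, 0, 0, -10, 0.16, -28, -17, 0, 0, 0, -10, 0.16]'

```text
time: 15.55
tool_pos: [0.3987, -0.0721, 0.1252]
ee_rot: [-3.141, -0.0, -0.764]
wrist_force: [-0.0, -0.3, 0.7]
width: 0.015
```

Call:
send_rows --rows '[0, 0, 0, 0, 0, -10, 0.16, 0, 0, 0, 0, 0, -10, 0.16, 0, 0, 0, 0, 0, -10, 0.16, 0, 0, 0, 0, 0, -10, 0.16, 0, 0, 0, 0, 0, -10, 0.16, 0, 0, 0, 0, 0, 0, 0.16, 0, 0, 0, 0, 0, 0, 0.16, 0, 0, 0, 0, 0, 0, 0.16]'

```text
time: 16.55
tool_pos: [0.3996, -0.0725, 0.125]
ee_rot: [3.142, -0.0, -1.631]
wrist_force: [-0.5, -0.1, -0.4]
width: 0.015
```

```bash
python3 - <<'E'
from bench import *
from box import *
for n in("top","scene"):
    s=snapshot(n);im=s["color"];np.savez(n+"6.npz",**s)
    x0,y0,w,h=(220,165,200,130) if n=="top" else (230,180,220,165)
    cv2.imwrite(f"pics/{n}_6.png",cv2.resize(im[y0:y0+h,x0:x0+w,::-1],None,fx=3.6,fy=3.6,interpolation=cv2.INTER_CUBIC))
    for b in box(s,n):print(n,b)
o=get_obs();print(o["tool_pos"],o["ee_rot"],o["width"],o["wrist_force"])
E
```

```text
top (array([349.4, 246.3]), array([341, 234,  18,  26, 401], dtype=int32), array([ 0.5107, -0.0796,  0.038 ]), [array([510.6, -79.6]), array([42.9, 67.7]), np.float64(86.5)])
[ 0.39959158 -0.07265051  0.12500303] [ 3.14157267e+00 -7.17091407e-05 -1.63131573e+00] 0.0153790906762503 [ 0.20122614 -0.4316321  -0.4780722 ]
```

View pics/scene_6.png

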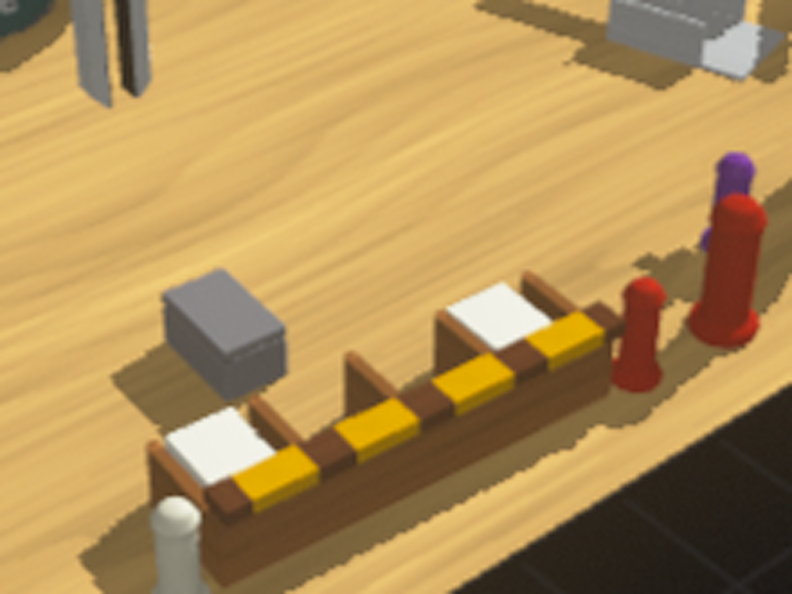

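View pics/top_6.png

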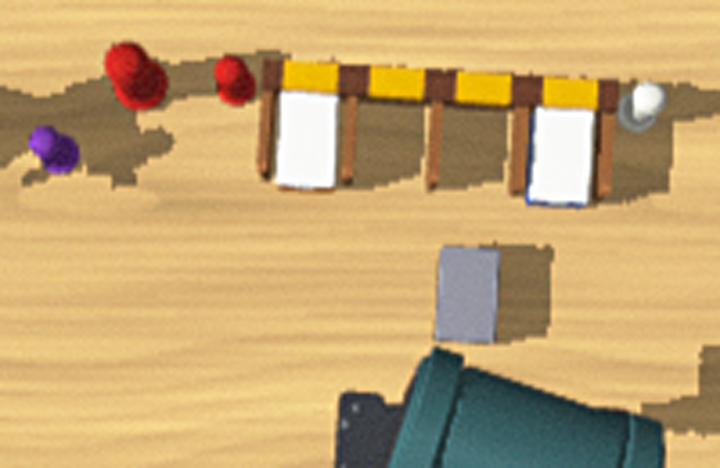

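Call:
send_rows --rows '[0, 0, -35, 0, 0, 0, 0.16, 0, 0, -35, 0, 0, 0, 0.16, 0, 0, -25, 0, 0, 0, 0.16, 0, 0, -10, 0, 0, 0, 0.16, 0, 0, -5, 0, 0, 0, 0.16, 20, -1.2, 0, 0, 0, 0, 0.16, 20, -1.2, 0, 0, 0, 0, 0.16, 15, -0.9, 0, 0, 0, 0, 0.16]'

```text
time: 17.65
tool_pos: [0.4564, -0.0764, 0.0162]
ee_rot: [-3.139, -0.001, -1.632]
wrist_force: [-0.2, 0.3, -0.2]
width: 0.0149
```

Call:
send_rows --rows '[5, -0.3, 0, 0, 0, 0, 0.16, 5, -0.4, 0, 0, 0, 0, 0.16, 6, -0.4, 0, 0, 0, 0, 0.16, 6, -0.4, 0, 0, 0, 0, 0.16, 6, -0.4, 0, 0, 0, 0, 0.16, 6, -0.4, 0, 0, 0, 0, 0.16, 6, -0.4, 0, 0, 0, 0, 0.16, 4, -0.3, 0, 0, 0, 0, 0.16]'

```text
time: 18.65
tool_pos: [0.4989, -0.0791, 0.015]
ee_rot: [3.141, -0.0, -1.632]
wrist_force: [-0.5, -0.2, 1.5]
width: 0.015
```

```bash
python3 - <<'E'
from bench import *
from box import *
for n in("top","scene"):
    s=snapshot(n);im=s["color"];np.savez(n+"7.npz",**s)
    x0,y0,w,h=(220,165,200,130) if n=="top" else (230,180,220,165)
    cv2.imwrite(f"pics/{n}_7.png",cv2.resize(im[y0:y0+h,x0:x0+w,::-1],None,fx=3.6,fy=3.6,interpolation=cv2.INTER_CUBIC))
o=get_obs();print(o["tool_pos"],o["ee_rot"],o["width"],o["wrist_force"])
E
```

```text
[ 0.49914584 -0.07910208  0.01501159] [-3.14108168e+00 -1.45171903e-04 -1.63213464e+00] 0.015079810413923435 [-0.52866584  0.03573111  0.47056317]
```

View pics/scene_7.png

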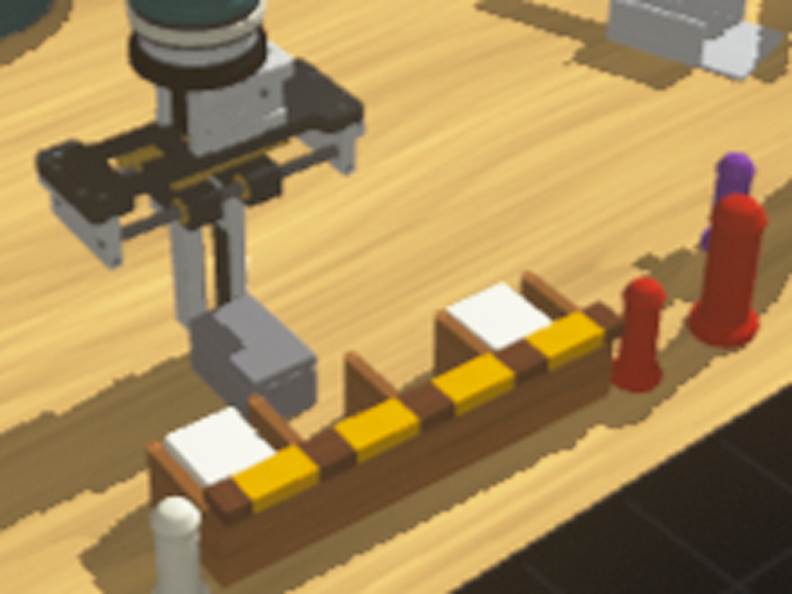

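View pics/top_7.png

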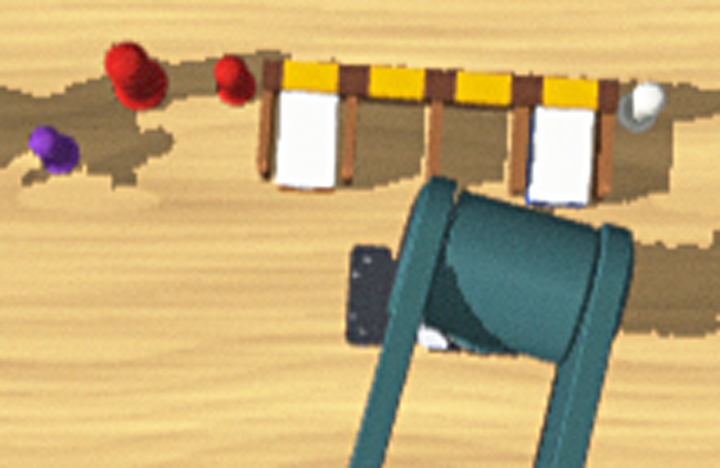

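Call:
send_rows --rows '[5, -0.4, 0, 0, 0, 0, 0.16, 5, -0.3, 0, 0, 0, 0, 0.16, 5, -0.4, 0, 0, 0, 0, 0.16, 5, -0.3, 0, 0, 0, 0, 0.16, 5, -0.3, 0, 0, 0, 0, 0.16, 5, -0.3, 0, 0, 0, 0, 0.16, 5, -0.3, 0, 0, 0, 0, 0.16, 5, -0.3, 0, 0, 0, 0, 0.16]'

```text
time: 19.75
tool_pos: [0.5389, -0.0817, 0.015]
ee_rot: [3.142, -0.0, -1.632]
wrist_force: [0.8, 0.1, 0.1]
width: 0.015
```

```bash
python3 - <<'E'
from bench import *
from box import *
for n in("scene",):
    s=snapshot(n);im=s["color"]
    x0,y0,w,h=(250,220,160,120)
    cv2.imwrite(f"pics/{n}_8.png",cv2.resize(im[y0:y0+h,x0:x0+w,::-1],None,fx=5,fy=5,interpolation=cv2.INTER_CUBIC))
o=get_obs();print(o["tool_pos"],o["ee_rot"],o["width"],o["wrist_force"])
E
```

```text
[ 0.5395315  -0.08172332  0.01506591] [-3.14079295e+00 -1.02963269e-04 -1.63218144e+00] 0.014915466861041417 [-0.23213251 -0.30844453 -0.01958248]
```

View pics/scene_8.png

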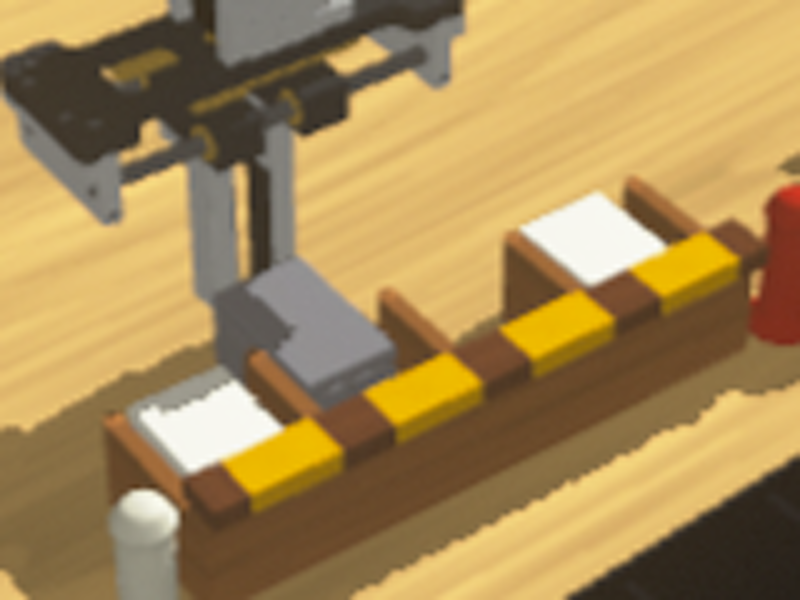

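The box's nose is in the third gap, between the dividers at crop (285,380) and (415,320), and is straight and free. I'll keep pushing.

Call:
send_rows --rows '[5, -0.3, 0, 0, 0, 0, 0.16, 5, -0.3, 0, 0, 0, 0, 0.16, 5, -0.3, 0, 0, 0, 0, 0.16, 5, -0.3, 0, 0, 0, 0, 0.16, 5, -0.3, 0, 0, 0, 0, 0.16, 4, -0.2, 0, 0, 0, 0, 0.16, 2, -0.1, 0, 0, 0, 0, 0.16, 2, -0.1, 0, 0, 0, 0, 0.16]'

```text
time: 20.8
tool_pos: [0.5716, -0.0835, 0.015]
ee_rot: [3.141, -0.0, -1.632]
wrist_force: [-0.3, 0.3, 0.2]
width: 0.0149
```

Call:
send_rows --rows '[1, 0, 0, 0, 0, 0, 0.16, 1, -0.1, 0, 0, 0, 0, 0.16, 0.5, 0, 0, 0, 0, 0, 0.16, 0.5, 0, 0, 0, 0, 0, 0.16, 0.5, 0, 0, 0, 0, 0, 0.16, 0.5, 0, 0, 0, 0, 0, 0.16, 0, 0, 0, 0, 0, 0, 0.16, 0, 0, 0, 0, 0, 0, 0.16]'

```text
time: 21.8
tool_pos: [0.5757, -0.0836, 0.015]
ee_rot: [-3.141, -0.0, -1.632]
wrist_force: [-0.8, 0.6, 0.4]
width: 0.0152
```

Call:
send_rows --rows '[0.5, 0, 0, 0, 0, 0, 0.16, 0.5, -0.1, 0, 0, 0, 0, 0.16, 0.5, 0, 0, 0, 0, 0, 0.16, 0.5, 0, 0, 0, 0, 0, 0.16, 0.5, 0, 0, 0, 0, 0, 0.16, 0, 0, 0, 0, 0, 0, 0.16, 0, 0, 0, 0, 0, 0, 0.16, 0, 0, 0, 0, 0, 0, 0.16]'

```text
time: 22.8
tool_pos: [0.5782, -0.0837, 0.015]
ee_rot: [-3.141, -0.0, -1.632]
wrist_force: [0.8, -0.3, 0.8]
width: 0.0152
```

Call:
send_rows --rows '[0.5, 0, 0, 0, 0, 0, 0.16, 0.5, -0.1, 0, 0, 0, 0, 0.16, 0.5, 0, 0, 0, 0, 0, 0.16, 0, 0, 0, 0, 0, 0, 0.16, 0.5, 0, 0, 0, 0, 0, 0.16, 0, 0, 0, 0, 0, 0, 0.16, 0, 0, 0, 0, 0, 0, 0.16, 0, 0, 0, 0, 0, 0, 0.16]'

```text
time: 23.8
tool_pos: [0.5791, -0.0838, 0.015]
ee_rot: [3.139, -0.0, -1.632]
wrist_force: [-5.1, 0.0, 3.9]
width: 0.0148
```

```bash
python3 - <<'E'
from bench import *
from box import *
for n in("scene",):
    s=snapshot(n);im=s["color"]
    x0,y0,w,h=(250,220,160,120)
    cv2.imwrite(f"pics/{n}_9.png",cv2.resize(im[y0:y0+h,x0:x0+w,::-1],None,fx=5,fy=5,interpolation=cv2.INTER_CUBIC))
o=get_obs();print(o["tool_pos"],o["ee_rot"],o["width"],o["wrist_force"])
E
```

```text
[ 0.57909592 -0.08378184  0.01497604] [ 3.13939600e+00 -1.13443874e-04 -1.63212617e+00] 0.015282074634276242 [-5.04851042  0.46246009  3.60568513]
```

View pics/scene_9.png

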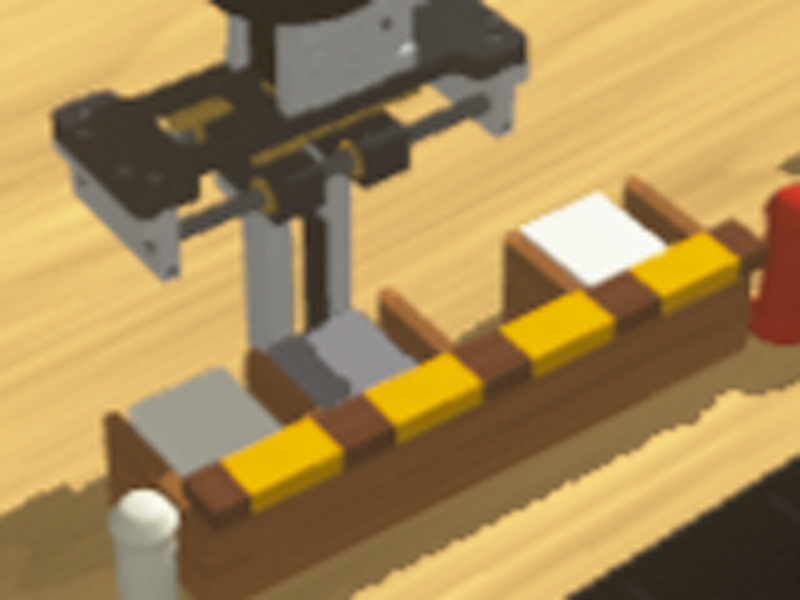

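The wall reaction is about 5 N at the expected depth, so the box is home. I'll back straight out, lift and check.

Call:
send_rows --rows '[-3, 0.2, 0, 0, 0, 0, 0.16, -10, 0.6, 0, 0, 0, 0, 0.16, -20, 1.2, 0, 0, 0, 0, 0.16, -25, 1.5, 0, 0, 0, 0, 0.16, -30, 0, 30, 0, 0, 0, 0.16, -30, 0, 40, 0, 0, 0, 0.16, -30, 0, 40, 0, 0, 0, 0.16, -30, 0, 20, 0, 0, 0, 0.16]'

```text
time: 24.85
tool_pos: [0.4022, -0.0806, 0.1476]
ee_rot: [-3.136, -0.001, -1.632]
wrist_force: [-0.6, 0.1, 0.5]
width: 0.0149
```

Call:
send_rows --rows '[0, 0, 0, 0, 0, 0, 0.16, 0, 0, 0, 0, 0, 0, 0.16, 0, 0, 0, 0, 0, 0, 0.16, 0, 0, 0, 0, 0, 0, 0.16, 0, 0, 0, 0, 0, 0, 0.16, 0, 0, 0, 0, 0, 0, 0.16, 0, 0, 0, 0, 0, 0, 0.16, 0, 0, 0, 0, 0, 0, 0.16]'

```text
time: 25.85
tool_pos: [0.4021, -0.0803, 0.1451]
ee_rot: [-3.141, -0.0, -1.632]
wrist_force: [1.1, 0.0, 0.0]
width: 0.0152
```

```bash
python3 - <<'E'
from bench import *
from box import *
for n in("top","scene"):
    s=snapshot(n);im=s["color"]
    for b in box(s,n):
        p=b[2];q=np.array([.6607,-.0900]) if n=="top" else None
        d=p[:2]-q;print(b[2:],"rack x",d@[.998,-.061]+.042,"lat",d@[.061,.998])
    x0,y0,w,h=(270,165,160,120) if n=="top" else (250,220,160,120)
    cv2.imwrite(f"pics/{n}_10.png",cv2.resize(im[y0:y0+h,x0:x0+w,::-1],None,fx=5,fy=5,interpolation=cv2.INTER_CUBIC))
    cv2.imwrite(f"pics/{n}_10f.png",im[:,:,::-1])
o=get_obs();print(o["time"],o["tool_pos"],o["wrist_force"])
E
```

```text
(array([ 0.6193, -0.0865,  0.038 ]), [array([618.5, -86.2]), array([42.6, 66.8]), np.float64(85.8)]) rack x 0.00046930000000001276 lat 0.0009676000000000034
25.95 [ 0.40209781 -0.08035981  0.14508482] [-0.75302099 -0.50712013 -0.05068586]
```

View pics/scene_10.png

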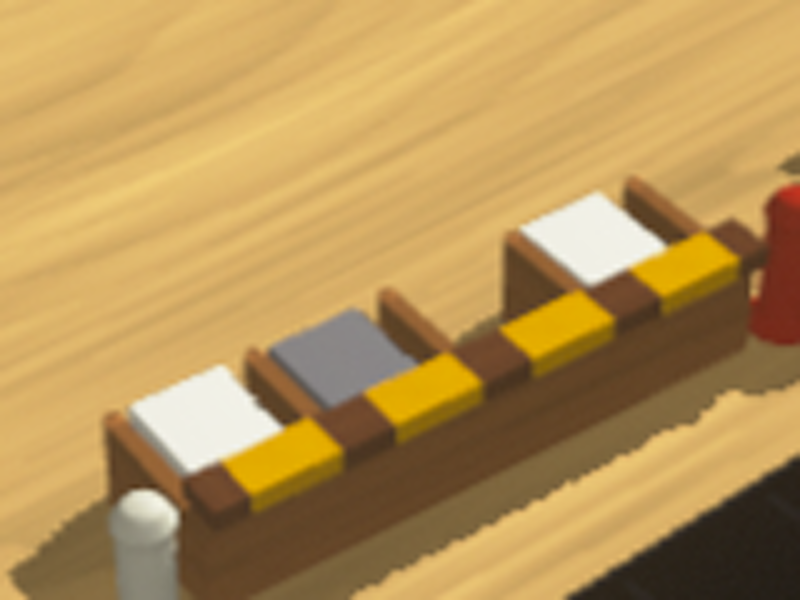

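View pics/top_10.png

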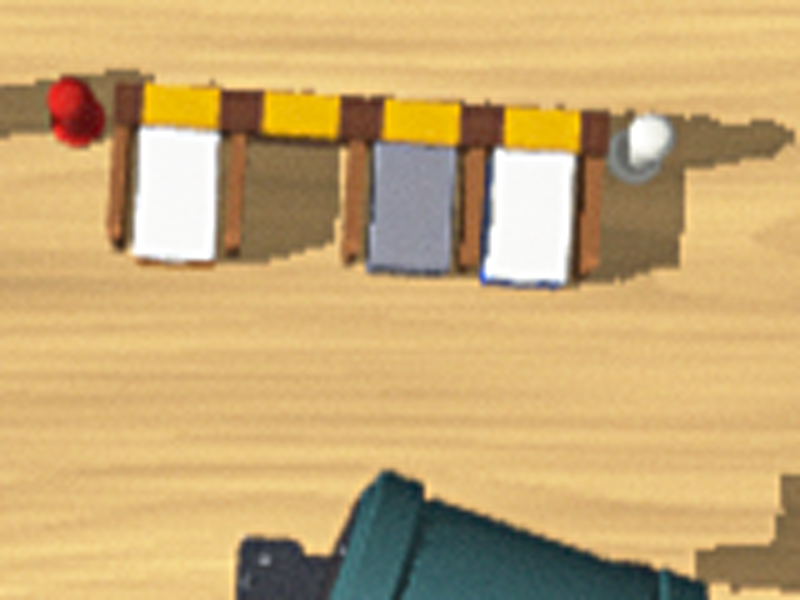

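View pics/top_10f.png

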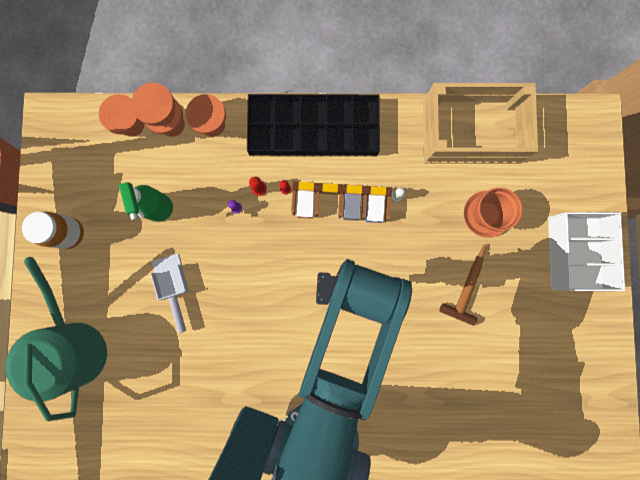

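The box sits in the third gap against the back wall (measured rack x ≈ 0.0005, home 0.001). Everything else is where it stood, and the arm is clear.

```bash
python3 -c "
from bench import *
print(close_job())"
```

```text
the job is handed in; nothing more can be done
None
```

The task is done and handed in at about 26 s of the 69 s allowed; no verdict was reported.

**Counting:** I started from the small red post at the rack's +y end. I touched the yellow lengths above the first, second and third gaps in that order, each with about 5–6 N of contact at z ≈ 60 mm. The fourth was not touched.

**Pushing:** I slid the grey box sideways about 33 mm with the finger faces, which also squared it to the rack. Then I pushed it lengthwise into the third gap until the back wall pushed back with about 5 N. It was never gripped or lifted.

**Last checks:**
- **Box position:** the top view puts the box at rack x ≈ 0.0005 m (fully home is 0.001) and about 1 mm off the gap's centre line. It is straight to within about 1°.
- **Other objects:** I saw nothing else moved in the before and after pictures, though I compared them by eye only.
- **Arm:** it is clear of everything, about 18 cm back from the box and 14 cm above the plank.
- **Failed or missing checks:** one move call was refused for a wrong number count and resent. The scene camera gave no box measurement, because my colour mask did not pick the box up there, so the final position rests on the top view and the wall contact.

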